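# Set and lock the telescopic boom of the stall lamp

### The job

Shift the counter lamp back over the roast: flip open the cam lever on the boom's collar, push the boom in until the end of the collar just meets the rubber ring on the bar, and squeeze the lever fully shut against the boom while holding the boom there, because unlocked it runs back out under its own weight. Do not let go: finish with the gripper still firmly pinching the boom's tube and the shut lever together, the collar still at the ring. Leave the bowls, bottle, jar, crock, pot and cleaver where they are.

Things in the scene. Friction and masses are not known exactly. Their poses are not given: they have to be found in the camera images.
- stand: Counter lamp stand: 170 x 130 mm steel foot, square mast; origin under the mast, x the way the boom points, z up. From the mast head (300 mm above the table) a fixed bright steel bar, 14 x 14 mm, slopes down at 15 degrees along x. The boom, with its lamp, slides on this bar.
- collar_end (a point): Boom frame, moves with the boom: middle of the collar's end face on the mast side. x along the boom, downhill, from mast to lamp; y level, towards the lever's side; z square to both, upward (15 degrees off vertical). In it the black collar fills x 0 to 30, y -23 to 23, z -17 to 17 mm.
- collar_shoulder (a point): On the boom axis in the collar's lamp-side shoulder face, boom frame x = 30 mm; axes as collar_end. The shoulder stands 12 mm proud of the tube on each side, so a finger beside the tube can push the boom in, or stop it, there.
- sleeve: The boom's collar and tube (without lever and lamp); origin and axes as collar_end. Beyond the collar the bare aluminium tube, 22 x 22 mm, runs on the axis from x 30 to 240 mm, then a cap.
- lamp_end (a point): Boom frame x = 262 mm on the axis: here the lamp hangs below the boom, shade 116 mm across, its lower edge 110 mm below this point.
- ring_face (a point): The mark: a black rubber ring, 22 x 22 mm outside and 6 mm wide, tight on the bar between mast and collar. Point on the bar's axis in the ring's lamp-side face; axes as collar_end. The boom is right when collar_end coincides with this point.
- ring (a joint): Where the ring's lamp-side face sits along the bar, m, same zero as joint boom; 0.025 to 0.06. It is very tight and stays put.
- boom (a joint): How far the boom is drawn out, m: 0 fully in (collar end 50 mm along the bar from the mast head's centre), 0.13 fully out, at its stop. At the mark it equals joint ring. Unlocked, the boom slides out (downhill, +x) by itself at up to 0.3 m/s unless blocked; 1 to 3 N along the bar hold it. Locked, it resists 30 N and more.
- lever (a joint): Cam lever angle, rad: 0 shut (home, along the tube), 0.62 fully open (stop). It turns about the boom's z at lever_pivot; opening swings the free end away from the tube, to boom +y. It stays where it is left. The cam bites below about 0.41 rad and locks fully at 0; shutting takes up to 0.2 N m, opening about 0.1.
- lever_pivot (a point): Lever pivot, at boom frame (16, 26, 0) mm. Axes turn with the lever: x along it to its free end, z as the boom's. Shut, the blade's inner face is 5 mm off the tube's side. Tube plus shut lever measure 35 mm across; tube plus lever at 0.6 rad, 40 mm from the pivot, about 60 mm.
- blade: The lever's blade, 8 mm thick; origin and axes as lever_pivot. In them it fills y -10 to -2 mm: steel arm x 2 to 48, z -10 to 10 mm, then a black upright thumb paddle x 42 to 92, z -10 to 42 mm. Shut, the paddle rises 31 mm above the tube's top: a fingertip over the tube can push it outward, or it can be pinched.
- paddle_top (a point): Middle of the paddle's top edge, lever frame (67, -6, 42) mm; axes as lever_pivot.
- rice_bowl: White porcelain bowl under the boom near the mast, 92 mm across, 50 mm high, loose; origin under its centre. Leave alone.
- bottle: Brown glass bottle with white cap, 64 mm across, 200 mm high, loose, standing beyond the boom; origin under its centre. Leave alone.
- jar: Clear jar with green cap, 76 mm across, 100 mm high, loose; origin under its centre. Leave alone.
- crock: Brown sauce crock, 104 mm across, 120 mm high, loose, beside the lamp's mast on the robot's side; origin under its centre. Leave alone.
- mix_bowl: Steel mixing bowl, 220 mm across, 75 mm high, loose, on the right; origin under its centre. Leave alone.
- pot: Small steel pot, 124 mm across, 70 mm high, loose, on the left; origin under its centre. Leave alone.
- cleaver: Cleaver, 180 x 90 mm blade and wooden handle, lying loose on the round 45 mm thick chopping board on the left; origin in the blade. Leave alone.

How it is judged:
On the way, in this order (a step that is already met when the one before it is completed fails the run):
1. the cam lever is flipped open (beyond 0.42 rad) (value of joint lever above 0.42 rad), for 0.2 s.
2. with the lever still open (beyond 0.25 rad) the boom is held with the collar's end at the ring, within 5 mm (value of joint lever above 0.25 rad and (contact force between the fingers and sleeve above 0.3 N or contact force between the fingers and blade above 0.3 N) and x of collar_end in the frame of ring_face between -0.005 and 0.005 m), for 0.1 s.
3. the lever is home while the gripper pinches tube and lever, the collar's end at the ring within 5 mm (value of joint lever below 0.06 rad and x of collar_end in the frame of ring_face between -0.005 and 0.005 m and contact force between the fingers and sleeve above 3 N and contact force between the fingers and blade above 3 N), for 0.3 s.
At the end, for the whole second after the job is handed in: The lever is shut (within 0.06 rad of home), the collar's end face is within 5 mm of the ring's lamp-side face, the boom is at rest, and the gripper's fingers bear on the boom's tube or collar and on the lever with more than 3 N each, all kept up through the last second (all of step 3 and velocity of joint boom between -0.01 and 0.01 m/s); the arm keeps its last pose, push and grip.
It fails at once if a loose thing standing about is shoved more than 30 mm (distance of any of rice_bowl, bottle, jar, crock, mix_bowl, pot, cleaver from where it was at the start of the episode above 0.03 m).
It fails at once if a loose thing is knocked over (angle between any of rice_bowl, bottle, jar, crock, mix_bowl, pot, cleaver's own z axis and vertical above 0.6 rad).
It also fails if it takes over 58 s, if anything falls off the work surface, if the arm or the gripper's body presses on something with over 40 N, if the wrist force passes 120 N, or if a joint passes its speed limit or range.

### The arm

A 6-joint arm with a two-finger parallel gripper is mounted at the origin on the work surface. World frame = base frame: x ahead of the robot, y to its left, z up, the work surface at z = 0. Lengths are in m, angles in rad, forces in N, time in s.
With the tool pointing down it reaches from about 0.425 to 0.95 m from the base axis. Payload 3.5 kg.
Tool frame: the origin (TCP) lies on the centre line of the jaws, within the pads' length; the fingertips stand 25 mm ahead of it and the grasp point (between the pads) lies 6 mm ahead of it (ctrl.finger_overhang is the distance from the TCP to the fingertips, in m); z points along the fingers, y is the line along which they close (so a half turn about z gives the same grasp; the last joint's range is limited). The gripper opens to 85 mm and grips with 20 to 120 N. Pads are 22 mm wide; open, the fingers measure 114 mm over their backs; the gripper's body (76 mm by 85 mm) begins 54 mm behind the grasp point. The pads swing forward as they close: fully open they stand 13 mm farther back than shut.
Start: joints at [-1.318, 0.286, 1.577, -0, 1.279, -0.15], TCP at [0.265, -0.621, 0.256] pointing down, gripper open.
Joint ranges: [-2.77, 2.77], [-0.9, 2.22], [0.21, 2.48], [-1.53, 4.67], [0.24, 2.81], [-2.84, 2.84]. Speed limits (rad/s): [2.79, 2.79, 3.14, 3.14, 3.14, 3.14].

### API

Orientations are given as a unit quaternion [x, y, z, w].
In Python, from plant import get_state, imaging, job, ctrl gives the robot as it stands.
- The arm moves only by the tool jog_arm, never from a script. Its argument "increments" is a list of rows, each an object of numbers: "dx", "dy", "dz": the shift along the world's x, y, z each as a share of 12 cm, from -1 to 1; "ax", "ay", "az": the turn, a rotation vector about the world's x, y, z each as a share of pi/2 rad, from -1 to 1; "gripper": the gripper command: -1 is shut, 1 is fully open, values between are in proportion. A call has 1 to 10 rows; each row is the pose to reach, as a shift and turn from the pose commanded when the call began; what a row does not reach only later rows make up. A row lasts 1/10 s, in which the tool goes at most 50 mm and 8.59 degrees, less where a joint would pass 70% of its speed; a pose out of reach is approached as far as the arm can. A call with a number of a shift or a turn outside -1 to 1 is refused whole. A call with a gripper value outside its range is refused whole. The fingers move at their own pace and stop on an object; "force" is the grip in N (left out, the last holds). Time passes only in rows, so rows that repeat a pose let the fingers close. It gives the time, the measured TCP pose, the force, the opening and the grip force at its end, in the units of the state.
- get_state(): the state, without advancing time (a new reading comes with each control period).
- imaging.read_camera(name): name is "scene" or "top" or "wrist"; returns a dict with "frame" (384x512x3 uint8, blue, green, red), "depth" (384x512 float32, m along the optical axis (not along the pixel's ray), 0 where there is no reading), "camera_matrix" (3x3 intrinsics, pixels), "dist" ([k1, k2, p1, p2, k3] as OpenCV has them; the pictures are not rectified), "extrinsics" (4x4, takes a point from camera to world coordinates); the wrist camera has in their place "mount" (4x4, takes a point from camera to tool coordinates, whose origin is the TCP and whose axes are the flange's). Camera axes: x right, y up, looking along -z (the intrinsics and any distortion apply to the point x, -y, -z); pixel columns grow to the right and rows downward; lengths in m; the calibration is good to about 2 mm. A picture is of the moment at which its call begins: read the wrist's pose just before it.
- job.sign_off(): hands the job in; it is judged then, once.
The state is a dict: "time": time; "qpos": joint angles; "dq": joint speeds; "joint_efforts": joint torques, N m; "eef_pos": TCP position; "tcp_rot": TCP orientation; "contact_force": force on the tool from outside, world axes, zero at the start; "wrist_torque": the same for the moment, N m; "opening": opening from 0.0 (shut) to 1.0 (fully open); "finger_force": force on a finger pad.
Only numpy, scipy, OpenCV 4.12 (cv2) and the standard library are available. Lean on these libraries where they do the work, as an engineer would, in place of code of your own. Each camera call takes 0.05 s, during which the arm holds its last target. There are 200 camera calls.

## Working session

There is one attempt and no reset: what is moved stays moved. The work goes in short steps, Python scripts to look and compute and a tool call to move; the robot and the scene stay as the last step left them, time stands still between calls to the robot, and variables do not carry over. Pictures are saved under pics/ and viewed, at most 12 in all, crops included, and the job is handed in when it is done.

Besides the shell and the picture viewer there is one more tool, called after ">>>" as name(argument=value, ...), one argument or row to a line, values as JSON. jog_arm: Moves the arm, as the interface text tells. Shift numbers are shares of 12 cm and turn numbers shares of pi/2 rad, none past 1 either way. Its arguments: {"type":"object","properties":{"increments":{"type":"array"},"force":{"type":"number"}},"required":["increments"]}

```bash
mkdir -p pics; ls; cat > h.py <<'E'
import numpy as np,cv2
from plant import get_state, imaging, job, ctrl
from scipy.spatial.transform import Rotation as R
def cam(n):
    s=get_state(); c=imaging.read_camera(n)
    if n=='wrist':
        T=np.eye(4);T[:3,:3]=R.from_quat(s['tcp_rot']).as_matrix();T[:3,3]=s['eef_pos'];c['T']=T@c['mount']
    else: c['T']=np.array(c['extrinsics'])
    return c
def cloud(c):
    d=c['depth'];h,w=d.shape
    g=np.stack(np.meshgrid(np.arange(w),np.arange(h)),-1).astype(np.float32).reshape(-1,1,2)
    u=cv2.undistortPoints(g,np.array(c['camera_matrix']),np.array(c['dist'])).reshape(h,w,2)
    p=np.stack([u[...,0]*d,-u[...,1]*d,-d,np.ones_like(d)],-1)
    P=(p@c['T'].T)[...,:3]; P[d<=0]=np.nan
    return P
E
python3 - <<'E'
from h import *
for n in('scene','top'):
    c=cam(n);cv2.imwrite(f'pics/{n}0.png',c['frame']);np.savez(f'{n}0.npz',f=c['frame'],P=cloud(c),T=c['T'],K=c['camera_matrix'],dist=c['dist'])
print(get_state(),ctrl.finger_overhang)
E
```

```text
pics
{'time': 0.1, 'qpos': array([-1.31799343e+00,  2.87116207e-01,  1.57805005e+00,  2.41122603e-05,
        1.27859762e+00, -1.49997400e-01]), 'dq': array([ 0.0006134 , -0.00098959, -0.00391602, -0.00094028, -0.00019509,
       -0.00093255]), 'joint_efforts': array([ 1.18051794e-03, -4.07292116e+01, -2.93698096e+01, -1.14632157e-04,
        3.38980928e-03,  3.69627358e-06]), 'eef_pos': array([ 0.26449269, -0.62042792,  0.25504882]), 'tcp_rot': array([ 9.79787570e-01,  2.00037841e-01, -4.42527557e-05, -1.08477050e-03]), 'contact_force': array([0.27905182, 1.39280379, 0.25867164]), 'wrist_torque': array([ 0.0124409 , -0.00504849, -0.02151091]), 'finger_force': 0.0, 'opening': 1.003273712726785} 0.025
```

View pics/scene0.png

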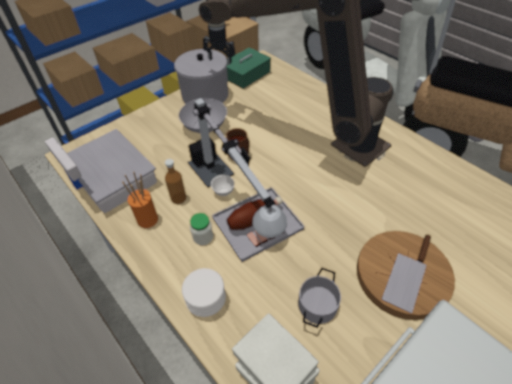

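View pics/top0.png

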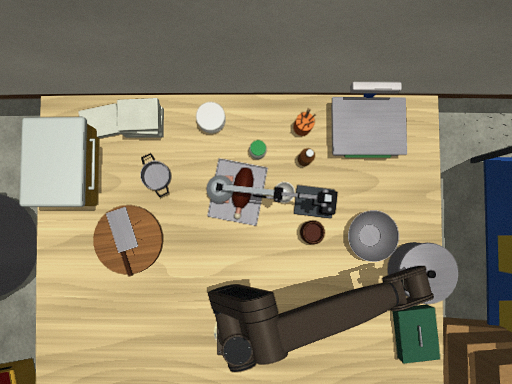

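```bash
python3 - <<'E'
from h import *
d=np.load('top0.npz');P=d['P'];f=d['f']
cv2.imwrite('pics/top_crop.png',cv2.resize(f[165:230,200:345],None,fx=5.4,fy=5.4,interpolation=cv2.INTER_CUBIC))
print('cam',d['T'][:3,3])
np.set_printoptions(precision=3,suppress=True,linewidth=200)
for r in range(180,206,2):
    print(r,' '.join(f'{P[r,c,2]*1000:4.0f}' for c in range(206,340,5)))
for (r,c) in [(190,220),(190,270),(200,322),(190,320)]: print(r,c,P[r,c])
E
```

```text
cam [ 0.47395594 -0.04207659  2.14880655]
180    6  120  143  143  135   91   64   81   89   72   11    6   -5    1   -6   -2   -9    6  -14  -15    9   -7    1   14   -5   -1    8
182    9  137  152  145  137  109   78   82   94   79   10   -0   -6   -4   -7   49   51    2    1    3    6    1    8    1    1   15   -1
184   -4  142  159  205  212  112   69   87   91   64    6   13    1    3   -3   30   35   37   -7   -5   -7   -3   -3    2   -3    5    2
186    2  145  153  188  204  210  225  228   91   81   12    6  -17    0  262   10    8   40   15   17   23    8   -6   -1    3   -3    3
188   10  131  207  198  215  206  215  217  237  233  240  246   -5   -3  277  272   12   29    5   10   34   10   13   16   10   -7   -9
190    3  150  147  153  156  208  233  222  223  233  236  252  259  247  265  273    9   18    2   17   14    3   16   14  304  106    5
192   -4  137  151  148  151  110   77   83   89  240  240  244  252  254  273  270  268  276   21    7   19    7   21  316  316   98  100
194    3  119  147  145  138  106   92   85   87   60  277  -12  236  252  265  271  
[... 169 characters left out ...]
293  313  337  310  105
198   -0   96  119  123  107    9   82   82   73   10    9   17   -7   -9  264  257   17   47   16    3   18    8  300  322  333  109   86
200  -10   22  115  117   85    7   76   81   72   -4   13   13    0   -7  273   29   24    0   18   19   14   13  114  317  334  106  107
202   -2   19   -4    6   14    1   63   69   73   -0   -5   28  -10   -3    3    3   -8   -1   13   20    7   11  125  319  321   96    4
204   -8    8   19    1   -5    6   66   72   60   -1    9   -4    7   -2  -10    3   -5   -2   10    9    5   14   44  310  305  102   -1
190 220 [0.606 0.074 0.194]
190 270 [ 0.602 -0.124  0.253]
200 322 [ 0.56  -0.317  0.311]
190 320 [ 0.618 -0.353  0.012]
```

View pics/top_crop.png

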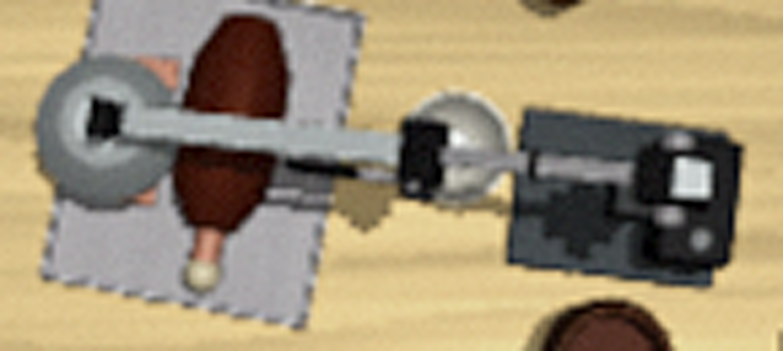

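```bash
cat >> h.py <<'E'
def ray(px,T,K,dist):
    u=cv2.undistortPoints(np.array(px,np.float64).reshape(-1,1,2),np.array(K),np.array(dist)).reshape(-1,2)
    D=np.c_[u[:,0],-u[:,1],-np.ones(len(u))]@T[:3,:3].T
    return T[:3,3],D
E
python3 - <<'E'
from h import *
np.set_printoptions(precision=4,suppress=True,linewidth=200)
d=np.load('top0.npz');P=d['P'];f=d['f'].astype(int)
T,K,di=d['T'],d['K'],d['dist']
# tube: bright pixels on strip
pts=[]
for c in range(232,273):
    yc=165+(122+(147-122)*((c-200)*5.4-150)/250)/5.4
    for r in range(int(yc-3),int(yc+5)):
        if f[r,c].min()>135 and P[r,c,2]>.19: pts.append(P[r,c])
pts=np.array(pts);A=np.c_[np.ones(len(pts)),pts[:,1]]
k=np.linalg.lstsq(A,pts[:,[0,2]],rcond=None)[0];print(len(pts),k,np.std(pts[:,[0,2]]-A@k,axis=0))
cr=np.array([[105,118],[150,122],[275,135],[398,147],[400,158],[447,160],[470,160],[523,163],[530,163],[537,164],[600,168],[690,175],[285,160],[350,170],[412,187]])/5.4+[200,165]-0.4
o,D=ray(cr,T,K,di)
# axis plane: z = z0 + s*y ; slope -tan15 over y
m=k[1,1]; z0=k[0,1]-.0114
print('slope',m,-np.tan(np.radians(15)))
mm=-np.tan(np.radians(15)); z0=np.mean(pts[:,2]-mm*pts[:,1])-.0114
for c,dd in zip(cr,D):
    t=(z0+mm*o[1]-o[2])/(dd[2]-mm*dd[1]); print((c-[200,165]+.4)*5.4, o+t*dd)
E
```

```text
221 [[ 0.6114  0.2226]
 [ 0.1211 -0.2672]] [0.0062 0.0053]
slope -0.2671965518218134 -0.2679491924311227
[105. 118.] [0.6209 0.078  0.1902]
[150. 122.] [0.6172 0.0441 0.1993]
[275. 135.] [ 0.6057 -0.0482  0.224 ]
[398. 147.] [ 0.5952 -0.1367  0.2478]
[400. 158.] [ 0.5873 -0.1381  0.2481]
[447. 160.] [ 0.5852 -0.1714  0.257 ]
[470. 160.] [ 0.5849 -0.1876  0.2614]
[523. 163.] [ 0.5821 -0.2245  0.2713]
[530. 163.] [ 0.5821 -0.2294  0.2726]
[537. 164.] [ 0.5813 -0.2343  0.2739]
[600. 168.] [ 0.5777 -0.2776  0.2855]
[690. 175.] [ 0.5717 -0.3388  0.3019]
[285. 160.] [ 0.5873 -0.0554  0.226 ]
[350. 170.] [ 0.5792 -0.1024  0.2385]
[412. 187.] [ 0.5662 -0.1465  0.2504]
```

```bash
cat >> h.py <<'E'
np.set_printoptions(precision=4,suppress=True,linewidth=200)
def frame(end,yaw):  # yaw: boom horizontal direction from +y toward +x
    s,c=np.sin(yaw),np.cos(yaw);h=np.array([s,c,0]);a=np.radians(15)
    x=h*np.cos(a)-np.array([0,0,np.sin(a)]);y=np.cross([0,0,1],h);z=np.cross(x,y)
    B=np.eye(4);B[:3,:3]=np.c_[x,y,z];B[:3,3]=end;return B
def goto(B,b,lim=True):
    """TCP at boom point b (m); prints shift/turn shares from present measured pose"""
    s=get_state();p=B[:3,:3]@np.array(b)+B[:3,3]
    Rt=np.c_[B[:3,0],-B[:3,1],-B[:3,2]]
    rv=(R.from_matrix(Rt)*R.from_quat(s['tcp_rot']).inv()).as_rotvec()
    print('tgt',p,'shift',(p-s['eef_pos'])/.12,'turn',rv/(np.pi/2))
def inboom(B):
    s=get_state();print('tcp in boom mm',B[:3,:3].T@(s['eef_pos']-B[:3,3])*1000,'open',s['opening'],'F',s['contact_force']@B[:3,:3],'ff',s['finger_force'],'t',s['time'])
yaw=np.arctan(.121); ye=-.173
B0=frame([.6114+.121*ye,ye,.2111-.268*ye],yaw)
E
python3 - <<'E'
from h import *
print(B0);goto(B0,[.083,.051,.10])
E
```

```text
[[ 0.116  -0.9928  0.0311  0.5905]
 [ 0.9589  0.1201  0.2569 -0.173 ]
 [-0.2588  0.      0.9659  0.2575]
 [ 0.      0.      0.      1.    ]]
tgt [ 0.5526 -0.0616  0.3326] shift [2.4007 4.657  0.646 ] turn [-0.1406  0.1038  0.6631]
```

>>> jog_arm(
  increments=[
    {"dz": 0.5,"dy": 0.3,"ax": -0.02,"ay": 0.015,"az": 0.09,"gripper": 1},
    {"dz": 0.8,"dy": 0.7,"ax": -0.04,"ay": 0.03,"az": 0.18},
    {"dz": 0.8,"dy": 1,"ax": -0.06,"ay": 0.045,"az": 0.28},
    {"dz": 0.8,"dy": 1,"ax": -0.08,"ay": 0.06,"az": 0.37},
    {"dz": 0.8,"dy": 1,"ax": -0.1,"ay": 0.074,"az": 0.46},
    {"dz": 0.8,"dy": 1,"ax": -0.12,"ay": 0.09,"az": 0.56},
    {"dz": 0.8,"dy": 1,"ax": -0.14,"ay": 0.104,"az": 0.663},
    {"dz": 0.8,"dy": 1,"ax": -0.14,"ay": 0.104,"az": 0.663},
  ],
)

```text
$.increments[0]: bad value
```

>>> jog_arm(
  increments=[
    {"dy": 0.4,"dx": 0.1},
    {"dy": 0.8,"dx": 0.2},
    {"dy": 1,"dx": 0.3},
    {"dy": 1,"dx": 0.3},
  ],
)

```text
$.increments[0]: bad value
```

>>> jog_arm(
  increments=[
    {"dy": 0.4,"dx": 0.1},
    {"dy": 0.8,"dx": 0.2},
    {"dy": 1,"dx": 0.3},
    {"dy": 1,"dx": 0.3},
  ],
)

```text
$.increments[0]: bad value
```

>>> jog_arm(
  increments=[
    {"dy": 0.4,"dx": 0.3},
    {"dy": 0.8,"dx": 0.6},
    {"dy": 1,"dx": 0.8},
    {"dy": 1,"dx": 0.8},
  ],
)

```text
$.increments[0]: bad value
```

>>> jog_arm(
  increments=[
    {"dy": 0.4,"dx": 0.4},
    {"dy": 0.6,"dx": 0.8},
    {"dy": 0.6,"dx": 0.9},
    {"dy": 0.6,"dx": 0.9},
    {"dy": 0.6,"dx": 0.9},
  ],
)

```text
$.increments[0]: bad value
```

```bash
python3 - <<'E'
from h import *
goto(B0,[.083,.051,.10]); inboom(B0); print(get_state()['qpos'])
c=cam('wrist');cv2.imwrite('pics/w1.png',c['frame']);np.savez('w1.npz',f=c['frame'],P=cloud(c),T=c['T'],K=c['camera_matrix'],dist=c['dist'])
E
```

```text
tgt [ 0.5526 -0.0616  0.3326] shift [2.4007 4.657  0.646 ] turn [-0.1406  0.1038  0.6631]
tcp in boom mm [-466.2507  269.8672 -127.4319] open 1.003273712726785 F [ 1.301  -0.1097  0.6164] ff 0.0 t 0.1
[-1.318   0.2871  1.5781  0.      1.2786 -0.15  ]
```

View pics/w1.png

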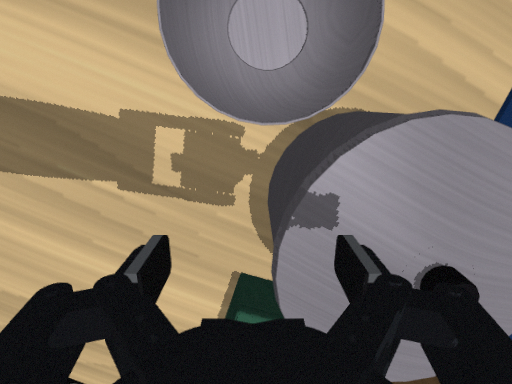

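>>> jog_arm(
  increments=[
    {"dx": 0,"dy": 0.3,"dz": 0.5,"ax": -0.02,"ay": 0.015,"az": 0.09,"gripper": 1},
    {"dx": 0,"dy": 0.7,"dz": 0.8,"ax": -0.04,"ay": 0.03,"az": 0.18,"gripper": 1},
    {"dx": 0,"dy": 1,"dz": 0.8,"ax": -0.06,"ay": 0.045,"az": 0.28,"gripper": 1},
    {"dx": 0,"dy": 1,"dz": 0.8,"ax": -0.08,"ay": 0.06,"az": 0.37,"gripper": 1},
    {"dx": 0,"dy": 1,"dz": 0.8,"ax": -0.1,"ay": 0.074,"az": 0.46,"gripper": 1},
    {"dx": 0,"dy": 1,"dz": 0.8,"ax": -0.12,"ay": 0.09,"az": 0.56,"gripper": 1},
    {"dx": 0,"dy": 1,"dz": 0.8,"ax": -0.14,"ay": 0.104,"az": 0.663,"gripper": 1},
    {"dx": 0,"dy": 1,"dz": 0.8,"ax": -0.14,"ay": 0.104,"az": 0.663,"gripper": 1},
  ],
)

```text
time: 0.95
eef_pos: [0.2646, -0.5002, 0.3519]
tcp_rot: [0.741, 0.659, -0.097, 0.087]
contact_force: [0.2, 1.3, 0.1]
opening: 0.997
finger_force: 0.0
```

>>> jog_arm(
  increments=[
    {"dx": 0.1,"dy": 0.4,"dz": 0,"ax": 0,"ay": 0,"az": 0,"gripper": 1},
    {"dx": 0.2,"dy": 0.8,"dz": 0,"ax": 0,"ay": 0,"az": 0,"gripper": 1},
    {"dx": 0.3,"dy": 1,"dz": 0,"ax": 0,"ay": 0,"az": 0,"gripper": 1},
    {"dx": 0.3,"dy": 1,"dz": 0,"ax": 0,"ay": 0,"az": 0,"gripper": 1},
  ],
)

```text
time: 1.35
eef_pos: [0.3016, -0.3784, 0.3523]
tcp_rot: [0.741, 0.659, -0.097, 0.087]
contact_force: [0.2, 0.2, 1.0]
opening: 1.001
finger_force: 0.0
```

>>> jog_arm(
  increments=[
    {"dx": 0.1,"dy": 0.4,"dz": 0,"ax": 0,"ay": 0,"az": 0,"gripper": 1},
    {"dx": 0.2,"dy": 0.8,"dz": 0,"ax": 0,"ay": 0,"az": 0,"gripper": 1},
    {"dx": 0.3,"dy": 1,"dz": 0,"ax": 0,"ay": 0,"az": 0,"gripper": 1},
    {"dx": 0.3,"dy": 1,"dz": 0,"ax": 0,"ay": 0,"az": 0,"gripper": 1},
  ],
)

```text
time: 1.75
eef_pos: [0.3375, -0.2593, 0.3524]
tcp_rot: [0.741, 0.659, -0.097, 0.088]
contact_force: [-0.3, -1.1, 0.4]
opening: 0.998
finger_force: 0.0
```

>>> jog_arm(
  increments=[
    {"dx": 0.3,"dy": 0.4,"dz": 0,"ax": 0,"ay": 0,"az": 0,"gripper": 1},
    {"dx": 0.6,"dy": 0.8,"dz": 0,"ax": 0,"ay": 0,"az": 0,"gripper": 1},
    {"dx": 0.9,"dy": 1,"dz": 0,"ax": 0,"ay": 0,"az": 0,"gripper": 1},
    {"dx": 0.9,"dy": 1,"dz": 0,"ax": 0,"ay": 0,"az": 0,"gripper": 1},
  ],
)

```text
time: 2.15
eef_pos: [0.4469, -0.1396, 0.3518]
tcp_rot: [0.741, 0.659, -0.097, 0.087]
contact_force: [0.1, -0.0, -0.7]
opening: 1.002
finger_force: 0.0
```

>>> jog_arm(
  increments=[
    {"dx": 0.4,"dy": 0.3,"dz": 0,"ax": 0,"ay": 0,"az": 0,"gripper": 1},
    {"dx": 0.7,"dy": 0.6,"dz": 0,"ax": 0,"ay": 0,"az": 0,"gripper": 1},
    {"dx": 0.9,"dy": 0.65,"dz": 0,"ax": 0,"ay": 0,"az": 0,"gripper": 1},
    {"dx": 0.9,"dy": 0.65,"dz": 0,"ax": 0,"ay": 0,"az": 0,"gripper": 1},
    {"dx": 0.9,"dy": 0.65,"dz": 0,"ax": 0,"ay": 0,"az": 0,"gripper": 1},
  ],
)

```text
time: 2.65
eef_pos: [0.5529, -0.0643, 0.3513]
tcp_rot: [0.742, 0.657, -0.098, 0.086]
contact_force: [0.0, -0.4, -0.5]
opening: 1.0
finger_force: 0.0
```

```bash
python3 - <<'E'
from h import *
goto(B0,[.083,.051,.10]); inboom(B0); print(get_state()['qpos'])
c=cam('wrist');cv2.imwrite('pics/w2.png',c['frame']);np.savez('w2.npz',f=c['frame'],P=cloud(c),T=c['T'],K=c['camera_matrix'],dist=c['dist'])
E
```

```text
tgt [ 0.5526 -0.0616  0.3326] shift [-0.0026  0.0223 -0.156 ] turn [ 0.0002 -0.0007  0.0003]
tcp in boom mm [ 75.6299  50.365  117.4084] open 1.0002413081640642 F [-0.2541 -0.0713 -0.5444] ff 0.0 t 2.65
[-0.1928 -0.0229  1.7603 -0.2659  1.3923 -0.0262]
```

View pics/w2.png

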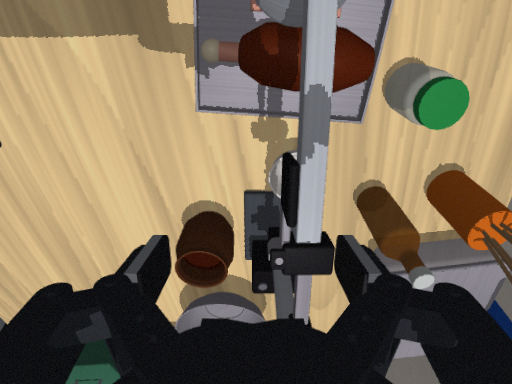

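```bash
python3 - <<'E'
from h import *
d=np.load('w2.npz');P=d['P'];f=d['f'];Bi=np.linalg.inv(B0)
Q=(P@Bi[:3,:3].T+Bi[:3,3])*1000
for r in (60,100,140,180,205,220,235,250,262):
    print(r,'z',' '.join(f'{Q[r,c,2]:.0f}' for c in range(270,346,4)))
T=Bi@d['T']
def at(px,z):
    o,D=ray(px,T,d['K'],d['dist']);t=(z-o[2])/D[:,2];return (o+t[:,None]*D)*1000
g=f.min(2).astype(int)
for r in (60,100,140,180,220):
    print(r,' '.join(str(v) for v in g[r,270:346:2]))
for c in (290,300,310,320,326): print('col',c,' '.join(str(v) for v in g[140:300:3,c]))
E
```

```text
60 z -126 -124 -125 -121 -123 -122 -122 -120 -2 10 nan 12 13 10 12 11 -122 -123 -122
100 z -221 -220 -220 -220 -221 -220 -219 -219 7 12 11 12 12 13 10 12 -222 -220 -219
140 z -243 -240 -241 -243 -241 -241 -242 -6 12 12 12 11 12 11 12 -241 -242 -241 -241
180 z -207 -225 -235 0 27 42 42 41 13 11 12 12 11 12 -261 -263 -261 -262 -262
205 z -259 -261 -261 8 34 43 43 11 12 11 11 12 11 11 -277 -276 -277 -278 -276
220 z -271 -270 -267 9 38 41 42 11 11 11 12 11 11 12 -286 -287 -286 -285 -286
235 z -11 -11 -11 10 10 10 -1 11 11 11 11 12 11 -6 -5 -294 -296 109 109
250 z 14 18 17 18 18 17 18 18 18 17 17 18 17 17 17 17 15 111 116
262 z 16 17 19 19 18 nan 17 17 18 17 18 17 17 17 19 17 106 111 118
60 11 4 1 10 0 9 0 13 12 8 10 16 8 9 28 34 69 70 139 165 171 175 175 171 170 174 174 172 171 172 174 172 79 18 19 21 18 13
100 81 84 85 81 81 84 152 149 152 154 152 153 152 154 153 71 70 91 103 105 107 107 106 105 108 107 106 106 102 108 108 144 146 147 147 144 144 145
140 85 83 87 87 85 88 86 86 86 88 89 87 81 79 68 69 91 104 102 105 104 106 105 105 105 101 104 106 101 108 131 131 127 121 124 127 126 121
[... 587 characters left out ...]
7 11 29 35 34 35 32 33 33 31 30 109 143 142 143 143 143 143 143 142
col 310 104 104 103 105 103 101 146 173 173 173 174 173 173 173 173 173 175 175 177 176 174 176 175 177 177 180 181 179 181 181 180 184 184 186 150 12 25 29 34 34 30 33 32 29 29 113 138 140 138 131 135 124 107 100
col 320 101 100 170 169 170 170 169 171 170 169 171 168 170 171 171 171 171 171 170 173 174 173 174 173 173 176 176 176 175 170 169 151 132 116 66 4 26 32 33 30 30 29 29 29 24 107 128 129 126 124 124 124 124 121
col 326 101 105 135 172 168 166 165 164 149 144 151 142 128 125 130 131 130 131 133 133 132 130 131 131 131 130 132 131 129 134 132 61 4 5 13 9 22 34 32 29 31 30 33 29 33 111 126 125 123 124 123 121 121 118
```

```bash
python3 - <<'E'
from h import *
d=np.load('w2.npz');P=d['P'];f=d['f'];Bi=np.linalg.inv(B0);T=Bi@d['T']
def at(px,z):
    o,D=ray(px,T,d['K'],d['dist']);z=z/1000;t=(z-o[2])/D[:,2];return (o+t[:,None]*D)[:,:2]*1000
print('tube L/R r100',at([[305,100],[331,100]],11).tolist())
print('tube L/R r60',at([[306,60],[333.5,60]],11).tolist())
print('tube R r180/220',at([[325,180],[322,220]],11).tolist())
print('collar x',at([[310,247],[310,274]],17).tolist())
Q=(P@Bi[:3,:3].T+Bi[:3,3])*1000
m=(abs(Q[...,2]-42)<3); m[300:]=0; q=Q[m]; print('paddle top x',np.percentile(q[:,0],[2,50,98]),'y',np.percentile(q[:,1],[3,50,97]),len(q), np.polyfit(q[:,0],q[:,1],1))
m=(abs(Q[...,2]-17.3)<1.5); q=Q[m];q=q[(abs(q[:,0]-15)<30)&(abs(q[:,1])<40)]; print('collar',np.percentile(q,[1,50,99],axis=0))
m=(abs(Q[...,2]-11.5)<3); q=Q[m];q=q[(q[:,0]>40)&(q[:,0]<230)&(abs(q[:,1])<20)]; print('tube',np.percentile(q,[1,50,99],axis=0),np.polyfit(q[:,0],q[:,1],1))
# bar and ring below collar
for r in range(274,330,2): print(r,[int(v) for v in f[r,296:322:2].min(1)],np.nanmedian(Q[r,300:312],axis=0))
E
```

```text
tube L/R r100 [[151.70893086245204, 9.566548806041657], [151.91735747825422, -10.497077282454164]]
tube L/R r60 [[180.51075307176166, 10.099123567376058], [180.81419367376847, -10.475575269047841]]
tube R r180/220 [[88.3154396030687, -10.232482815030863], [52.5844648469181, -10.339520560722695]]
collar x [[29.820507512944737, -0.21068149718611595], [2.657620125015636, -2.000046114400536]]
paddle top x [ 62.0073  86.385  108.3306] y [16.5913 20.5782 23.9647] 694 [-0.0027 20.7235]
collar [[  2.4899 -20.7242  15.9302]
 [ 17.6689   4.6232  17.5704]
 [ 30.6853  33.3836  18.7242]]
tube [[ 42.3401 -10.4936   9.4192]
 [144.354    0.5788  11.4376]
 [220.2979  11.1361  13.0582]] [-0.0049  1.2635]
274 [22, 49, 53, 52, 52, 52, 50, 54, 56, 55, 55, 57, 56] [ 2.927   2.1059 17.3723]
276 [58, 129, 142, 142, 137, 137, 134, 138, 141, 127, 127, 127, 129] [-5.7332 -0.0466  7.6433]
278 [53, 134, 143, 140, 135, 137, 137, 138, 130, 130, 128, 127, 128] [-7.861  -0.3016  7.7463]
280 [52, 138, 143, 141, 139, 135, 134, 139, 130, 131, 127, 129, 128] [-10.0806  -0.3423   7.6978]
282 [56, 140, 143, 141, 136, 136,
[... 1586 characters left out ...]
24, 131, 134, 133, 132, 133] [-50.2165  -3.013    7.1063]
316 [140, 145, 141, 136, 134, 135, 106, 126, 133, 130, 137, 131, 132] [-52.4054  -3.122    7.3757]
318 [83, 83, 77, 74, 136, 135, 85, 124, 129, 133, 135, 131, 130] [-54.4286  -3.1955   7.9276]
320 [11, 14, 11, 12, 133, 138, 50, 83, 129, 130, 133, 131, 131] [-56.6766  -3.3976   8.1928]
322 [18, 13, 15, 19, 81, 134, 29, 60, 129, 132, 135, 133, 130] [-59.6125  -3.5974   7.7351]
324 [6, 12, 18, 14, 34, 92, 1, 30, 130, 131, 135, 129, 132] [-61.4519  -3.8144   8.5029]
326 [14, 14, 12, 14, 12, 18, 9, 11, 118, 129, 136, 128, 129] [11.636  15.07   89.4097]
328 [21, 10, 13, 15, 13, 14, 10, 13, 45, 88, 126, 131, 131] [ 86.5463  34.1463 170.3501]
```

```bash
sed -i 's/^B0=.*/&\nB0[:3,3]+=B0[:3,0]*.0014/' h.py; python3 - <<'E'
from h import *
goto(B0,[.083,.051,.042]);goto(B0,[.083,.093,.042]); inboom(B0)
E
```

```text
tgt [ 0.5509 -0.0751  0.2762] shift [-0.0117 -0.0894 -0.6291] turn [ 0.0002 -0.0003  0.0007]
tgt [ 0.5092 -0.0701  0.2762] shift [-0.3592 -0.0474 -0.6291] turn [ 0.0002 -0.0003  0.0007]
tcp in boom mm [ 73.9158  50.8942 117.7248] open 0.9982353057570568 F [ 0.1481 -0.2182  0.2053] ff 0.0 t 2.7
```

>>> jog_arm(
  increments=[
    {"dx": -0.01,"dy": -0.05,"dz": -0.3,"ax": 0,"ay": 0,"az": 0,"gripper": 1},
    {"dx": -0.01,"dy": -0.09,"dz": -0.55,"ax": 0,"ay": 0,"az": 0,"gripper": 1},
    {"dx": -0.01,"dy": -0.09,"dz": -0.63,"ax": 0,"ay": 0,"az": 0,"gripper": 1},
    {"dx": -0.01,"dy": -0.09,"dz": -0.63,"ax": 0,"ay": 0,"az": 0,"gripper": 1},
  ],
)

```text
time: 3.1
eef_pos: [0.5499, -0.0747, 0.2753]
tcp_rot: [0.742, 0.657, -0.098, 0.086]
contact_force: [0.0, 0.3, 0.2]
opening: 1.0
finger_force: 0.0
```

>>> jog_arm(
  increments=[
    {"dx": -0.06,"dy": 0.005,"dz": 0,"ax": 0,"ay": 0,"az": 0,"gripper": 1},
    {"dx": -0.12,"dy": 0.01,"dz": 0,"ax": 0,"ay": 0,"az": 0,"gripper": 1},
    {"dx": -0.18,"dy": 0.02,"dz": 0,"ax": 0,"ay": 0,"az": 0,"gripper": 1},
    {"dx": -0.24,"dy": 0.03,"dz": 0,"ax": 0,"ay": 0,"az": 0,"gripper": 1},
    {"dx": -0.3,"dy": 0.035,"dz": 0,"ax": 0,"ay": 0,"az": 0,"gripper": 1},
    {"dx": -0.35,"dy": 0.04,"dz": 0,"ax": 0,"ay": 0,"az": 0,"gripper": 1},
    {"dx": -0.35,"dy": 0.04,"dz": 0,"ax": 0,"ay": 0,"az": 0,"gripper": 1},
    {"dx": -0.35,"dy": 0.04,"dz": 0,"ax": 0,"ay": 0,"az": 0,"gripper": 1},
  ],
)

```text
time: 3.9
eef_pos: [0.509, -0.0686, 0.2765]
tcp_rot: [0.742, 0.658, -0.097, 0.087]
contact_force: [1.7, 1.4, 0.5]
opening: 1.002
finger_force: 1.0
```

```bash
python3 - <<'E'
from h import *
inboom(B0)
c=cam('wrist');cv2.imwrite('pics/w3.png',c['frame']);np.savez('w3.npz',f=c['frame'],P=cloud(c),T=c['T'],K=c['camera_matrix'],dist=c['dist'])
E
```

```text
tcp in boom mm [84.3122 93.409  42.7174] open 1.001808798076617 F [ 1.3765 -1.4972  0.8398] ff 0.9896513554849662 t 3.9
```

View pics/w3.png

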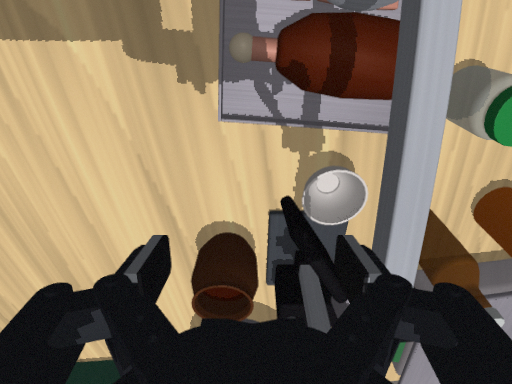

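```bash
python3 - <<'E'
from h import *
d=np.load('w3.npz');P=d['P'];Bi=np.linalg.inv(B0)
Q=(P@Bi[:3,:3].T+Bi[:3,3])*1000
m=(abs(Q[...,2]-42)<4);m[:190]=0;m[305:]=0;m[:,:278]=0;m[:,352:]=0;q=Q[m]
print(len(q),np.percentile(q,[2,50,98],axis=0)); v=np.linalg.svd(q[:,:2]-q[:,:2].mean(0),full_matrices=False)[2][0];print(np.arctan(v[1]/v[0]))
E
```

```text
1696 [[ 63.1762  46.6086  38.6136]
 [ 85.403   58.5146  42.1273]
 [101.6835  73.8066  45.2311]]
0.5984691164635578
```

```bash
python3 - <<'E'
from h import *
for b in ([.084,.093,.092],[.056,.020,.092],[.056,.020,.004]): goto(B0,b)
E
```

```text
tgt [ 0.5109 -0.0563  0.3242] shift [0.015  0.1034 0.3987] turn [-0.0003  0.0002 -0.0001]
tgt [ 0.5801 -0.0919  0.3315] shift [ 0.5919 -0.1934  0.4591] turn [-0.0003  0.0002 -0.0001]
tgt [ 0.5774 -0.1145  0.2465] shift [ 0.5691 -0.3819 -0.2492] turn [-0.0003  0.0002 -0.0001]
```

>>> jog_arm(
  increments=[
    {"dx": 0.01,"dy": 0.05,"dz": 0.2,"ax": 0,"ay": 0,"az": 0,"gripper": 1},
    {"dx": 0.015,"dy": 0.1,"dz": 0.4,"ax": 0,"ay": 0,"az": 0,"gripper": 1},
    {"dx": 0.015,"dy": 0.1,"dz": 0.4,"ax": 0,"ay": 0,"az": 0,"gripper": 1},
    {"dx": 0.3,"dy": -0.05,"dz": 0.43,"ax": 0,"ay": 0,"az": 0,"gripper": 0.69},
    {"dx": 0.59,"dy": -0.19,"dz": 0.46,"ax": 0,"ay": 0,"az": 0,"gripper": 0.69},
    {"dx": 0.59,"dy": -0.19,"dz": 0.46,"ax": 0,"ay": 0,"az": 0,"gripper": 0.69},
    {"dx": 0.59,"dy": -0.19,"dz": 0.46,"ax": 0,"ay": 0,"az": 0,"gripper": 0.69},
  ],
)

```text
time: 4.65
eef_pos: [0.5797, -0.0923, 0.3295]
tcp_rot: [0.742, 0.657, -0.099, 0.085]
contact_force: [0.5, 1.1, 0.4]
opening: 0.845
finger_force: 0.0
```

```bash
python3 - <<'E'
from h import *
inboom(B0)
c=cam('wrist');cv2.imwrite('pics/w4.png',c['frame'])
goto(B0,[.056,.020,.004])
P=cloud(c);Bi=np.linalg.inv(B0);Q=(P@Bi[:3,:3].T+Bi[:3,3])*1000
q=Q[:300][(abs(Q[:300,:,2]-17.3)<1.5)];q=q[(abs(q[:,0]-20)<30)&(abs(q[:,1])<30)];print('collar',len(q),np.percentile(q,[1,50,99],axis=0))
E
```

```text
tcp in boom mm [56.0498 20.3914 89.973 ] open 0.8451930009571478 F [ 1.0218 -0.3326  0.7351] ff 0.0 t 4.65
tgt [ 0.5774 -0.1145  0.2465] shift [-0.0162 -0.1886 -0.6963] turn [-0.0004 -0.0016  0.0004]
collar 2242 [[ 15.6458 -21.309   15.9372]
 [ 30.9291   2.867   17.4804]
 [ 44.4064  29.2733  18.665 ]]
```

View pics/w4.png

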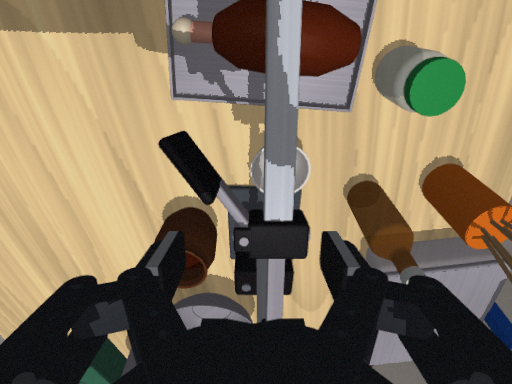

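```bash
echo "B1=B0.copy();B1[:3,3]+=B0[:3,0]*.0145" >> h.py; python3 - <<'E'
from h import *
goto(B1,[.049,.021,.05]);goto(B1,[.048,.021,.004])
E
```

```text
tgt [ 0.5787 -0.0954  0.289 ] shift [-0.0053 -0.0292 -0.3422] turn [-0.0004 -0.0016  0.0004]
tgt [ 0.5772 -0.1082  0.2448] shift [-0.0182 -0.1357 -0.7103] turn [-0.0004 -0.0016  0.0004]
```

>>> jog_arm(
  increments=[
    {"dx": -0.005,"dy": -0.03,"dz": -0.34,"ax": 0,"ay": 0,"az": 0,"gripper": 0.69},
    {"dx": -0.01,"dy": -0.07,"dz": -0.5,"ax": 0,"ay": 0,"az": 0,"gripper": 0.69},
    {"dx": -0.018,"dy": -0.12,"dz": -0.65,"ax": 0,"ay": 0,"az": 0,"gripper": 0.69},
    {"dx": -0.018,"dy": -0.135,"dz": -0.71,"ax": 0,"ay": 0,"az": 0,"gripper": 0.69},
    {"dx": -0.018,"dy": -0.135,"dz": -0.71,"ax": 0,"ay": 0,"az": 0,"gripper": 0.69},
  ],
)

```text
time: 5.2
eef_pos: [0.5767, -0.1077, 0.2459]
tcp_rot: [0.742, 0.658, -0.098, 0.086]
contact_force: [-1.6, -0.6, 0.7]
opening: 0.847
finger_force: 0.0
```

```bash
python3 - <<'E'
from h import *
inboom(B1);print(get_state()['contact_force'])
for x in (.041,.021,0.001,-.012,-.02,-.024,-.028,-.031,-.034): goto(B1,[x,.021,.004])
E
```

```text
tcp in boom mm [48.115  21.5452  5.1793] open 0.8469432203568675 F [-0.9569  1.5613  0.4855] ff 0.0 t 5.2
[-1.6459 -0.6053  0.7167]
tgt [ 0.5763 -0.1149  0.2466] shift [-0.0027 -0.0599  0.0059] turn [-0.0001 -0.001  -0.    ]
tgt [ 0.574  -0.1341  0.2518] shift [-0.022  -0.2197  0.049 ] turn [-0.0001 -0.001  -0.    ]
tgt [ 0.5717 -0.1532  0.257 ] shift [-0.0414 -0.3796  0.0921] turn [-0.0001 -0.001  -0.    ]
tgt [ 0.5702 -0.1657  0.2603] shift [-0.0539 -0.4835  0.1202] turn [-0.0001 -0.001  -0.    ]
tgt [ 0.5693 -0.1734  0.2624] shift [-0.0617 -0.5474  0.1374] turn [-0.0001 -0.001  -0.    ]
tgt [ 0.5688 -0.1772  0.2634] shift [-0.0655 -0.5793  0.146 ] turn [-0.0001 -0.001  -0.    ]
tgt [ 0.5683 -0.1811  0.2645] shift [-0.0694 -0.6113  0.1547] turn [-0.0001 -0.001  -0.    ]
tgt [ 0.568  -0.1839  0.2652] shift [-0.0723 -0.6353  0.1611] turn [-0.0001 -0.001  -0.    ]
tgt [ 0.5676 -0.1868  0.266 ] shift [-0.0752 -0.6593  0.1676] turn [-0.0001 -0.001  -0.    ]
```

>>> jog_arm(
  increments=[
    {"dx": -0.004,"dy": -0.06,"dz": 0.008,"ax": 0,"ay": 0,"az": 0,"gripper": 0.69},
    {"dx": -0.015,"dy": -0.14,"dz": 0.027,"ax": 0,"ay": 0,"az": 0,"gripper": 0.69},
    {"dx": -0.022,"dy": -0.22,"dz": 0.049,"ax": 0,"ay": 0,"az": 0,"gripper": 0.69},
    {"dx": -0.032,"dy": -0.3,"dz": 0.07,"ax": 0,"ay": 0,"az": 0,"gripper": 0.69},
    {"dx": -0.041,"dy": -0.38,"dz": 0.092,"ax": 0,"ay": 0,"az": 0,"gripper": 0.69},
    {"dx": -0.054,"dy": -0.483,"dz": 0.12,"ax": 0,"ay": 0,"az": 0,"gripper": 0.69},
    {"dx": -0.062,"dy": -0.547,"dz": 0.137,"ax": 0,"ay": 0,"az": 0,"gripper": 0.69},
    {"dx": -0.062,"dy": -0.547,"dz": 0.137,"ax": 0,"ay": 0,"az": 0,"gripper": 0.69},
  ],
)

```text
time: 6.0
eef_pos: [0.5707, -0.1754, 0.2639]
tcp_rot: [0.743, 0.657, -0.097, 0.088]
contact_force: [0.2, 2.9, 0.9]
opening: 0.846
finger_force: 1.1
```

```bash
python3 - <<'E'
from h import *
inboom(B1)
for n in('wrist','top','scene'):
    c=cam(n);np.savez(f'{n}5.npz',f=c['frame'],P=cloud(c),T=c['T'],K=c['camera_matrix'],dist=c['dist'])
    if n=='wrist': a=c['frame']
    if n=='top': b=cv2.resize(c['frame'][165:230,240:345],(512,317),interpolation=cv2.INTER_CUBIC)
    if n=='scene': e=cv2.resize(c['frame'][90:230,170:310],(300,300),interpolation=cv2.INTER_CUBIC)
im=np.zeros((600,800,3),np.uint8);im[:300,:400]=cv2.resize(a,(400,300));im[:300,400:700]=e;im[300:548,:400]=cv2.resize(b,(400,248))
cv2.imwrite('pics/c5.png',im)
E
```

```text
tcp in boom mm [-22.1834  19.2908   4.9902] open 0.8455982821217454 F [2.5518 0.1311 1.6121] ff 1.0871754214167595 t 6.0
```

View pics/c5.png

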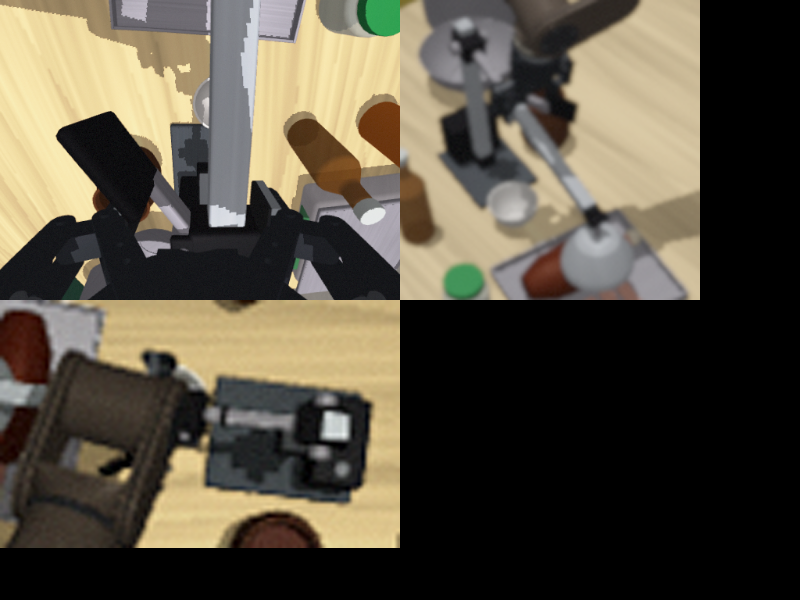

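>>> jog_arm(
  increments=[
    {"dx": -0.002,"dy": -0.016,"dz": 0.004,"ax": 0,"ay": 0,"az": 0,"gripper": 0.69},
    {"dx": -0.004,"dy": -0.032,"dz": 0.009,"ax": 0,"ay": 0,"az": 0,"gripper": 0.69},
    {"dx": -0.004,"dy": -0.032,"dz": 0.009,"ax": 0,"ay": 0,"az": 0,"gripper": 0.69},
  ],
)

```text
time: 6.45
eef_pos: [0.5702, -0.1774, 0.264]
tcp_rot: [0.742, 0.658, -0.097, 0.087]
contact_force: [1.2, 2.6, -1.2]
opening: 0.843
finger_force: 1.1
```

>>> jog_arm(
  increments=[
    {"dx": -0.001,"dy": -0.012,"dz": 0.003,"ax": 0,"ay": 0,"az": 0,"gripper": 0.69},
    {"dx": -0.003,"dy": -0.024,"dz": 0.006,"ax": 0,"ay": 0,"az": 0,"gripper": 0.69},
    {"dx": -0.003,"dy": -0.024,"dz": 0.006,"ax": 0,"ay": 0,"az": 0,"gripper": 0.69},
  ],
)

```text
time: 6.75
eef_pos: [0.5698, -0.1805, 0.2649]
tcp_rot: [0.742, 0.658, -0.097, 0.087]
contact_force: [1.6, 2.2, -0.5]
opening: 0.846
finger_force: 1.1
```

```bash
python3 - <<'E'
from h import *
inboom(B1)
E
```

```text
tcp in boom mm [-27.4241  19.6497   4.5702] open 0.846215947317509 F [ 2.4088 -1.2817  0.0855] ff 1.0718254745006561 t 6.75
```

>>> jog_arm(
  increments=[
    {"dx": -0.001,"dy": -0.012,"dz": 0.003,"ax": 0,"ay": 0,"az": 0,"gripper": 0.69},
    {"dx": -0.002,"dy": -0.02,"dz": 0.005,"ax": 0,"ay": 0,"az": 0,"gripper": 0.69},
    {"dx": -0.002,"dy": -0.02,"dz": 0.005,"ax": 0,"ay": 0,"az": 0,"gripper": 0.69},
  ],
)

```text
time: 7.05
eef_pos: [0.5695, -0.1829, 0.2655]
tcp_rot: [0.742, 0.658, -0.097, 0.087]
contact_force: [1.2, 1.8, -0.6]
opening: 0.848
finger_force: 1.0
```

>>> jog_arm(
  increments=[
    {"dx": -0.001,"dy": -0.012,"dz": 0.003,"ax": 0,"ay": 0,"az": 0,"gripper": 0.69},
    {"dx": -0.002,"dy": -0.02,"dz": 0.005,"ax": 0,"ay": 0,"az": 0,"gripper": 0.69},
    {"dx": -0.002,"dy": -0.02,"dz": 0.005,"ax": 0,"ay": 0,"az": 0,"gripper": 0.69},
  ],
)

```text
time: 7.35
eef_pos: [0.5692, -0.1853, 0.2662]
tcp_rot: [0.742, 0.658, -0.097, 0.087]
contact_force: [0.8, 1.4, -0.9]
opening: 0.843
finger_force: 1.0
```

```bash
python3 - <<'E'
from h import *
inboom(B1)
c=cam('top');np.savez('t6.npz',f=c['frame'],P=cloud(c),T=c['T'],K=c['camera_matrix'],dist=c['dist'])
cv2.imwrite('pics/t6.png',cv2.resize(c['frame'][175:210,280:335],None,fx=8,fy=8,interpolation=cv2.INTER_CUBIC))
E
```

```text
tcp in boom mm [-32.4485  19.6623   4.5954] open 0.8428913522228555 F [ 1.6825 -0.6488 -0.4822] ff 1.0240376740694046 t 7.35
```

View pics/t6.png

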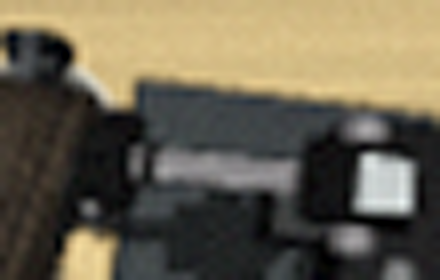

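>>> jog_arm(
  increments=[
    {"dx": -0.001,"dy": -0.012,"dz": 0.003,"ax": 0,"ay": 0,"az": 0,"gripper": 0.69},
    {"dx": -0.002,"dy": -0.02,"dz": 0.005,"ax": 0,"ay": 0,"az": 0,"gripper": 0.69},
    {"dx": -0.002,"dy": -0.02,"dz": 0.005,"ax": 0,"ay": 0,"az": 0,"gripper": 0.69},
  ],
)

```text
time: 7.7
eef_pos: [0.5689, -0.1877, 0.2668]
tcp_rot: [0.742, 0.658, -0.097, 0.087]
contact_force: [0.3, 1.5, -1.4]
opening: 0.847
finger_force: 1.1
```

>>> jog_arm(
  increments=[
    {"dx": -0.001,"dy": -0.012,"dz": 0.003,"ax": 0,"ay": 0,"az": 0,"gripper": 0.69},
    {"dx": -0.001,"dy": -0.012,"dz": 0.003,"ax": 0,"ay": 0,"az": 0,"gripper": 0.69},
    {"dx": -0.001,"dy": -0.012,"dz": 0.003,"ax": 0,"ay": 0,"az": 0,"gripper": 0.69},
  ],
)

```text
time: 8.0
eef_pos: [0.5687, -0.1891, 0.2672]
tcp_rot: [0.742, 0.658, -0.097, 0.087]
contact_force: [-0.9, 1.8, -0.0]
opening: 0.845
finger_force: 0.9
```

```bash
python3 - <<'E'
from h import *
inboom(B1)
c=cam('top');o=np.load('t6.npz')['f']
for f in (o,c['frame']):
    for r in (193,194,195,196): print(r,f[r,290:304].mean(1).astype(int))
E
```

```text
tcp in boom mm [-36.3903  19.6434   4.5813] open 0.8447279134047302 F [1.6165 1.0779 0.4055] ff 0.9220442175865173 t 8.0
193 [20 24 24 22 21 11 57 78 40 36 78 96 84 75]
194 [ 15  18  11  18  21  13  74  93  40  77 126 126 125 119]
195 [ 17  22  15  24  20  13  93 101  25  97 142 145 140 138]
196 [ 20  23  20  19  21  13  82  88  23 114 160 148 143 140]
193 [37 16 23 18 14 22 21 24 22 38 79 93 77 72]
194 [ 35  17  18  21  22  21  14  23  17  78 127 131 119 114]
195 [ 17  20  21  12  21  25  21  17  20  96 144 136 142 140]
196 [ 21  22  19  17  16  20  15   4  26 115 161 150 144 141]
```

>>> jog_arm(
  increments=[
    {"dx": -0.001,"dy": -0.012,"dz": 0.003,"ax": 0,"ay": 0,"az": 0,"gripper": 0.69},
    {"dx": -0.001,"dy": -0.012,"dz": 0.003,"ax": 0,"ay": 0,"az": 0,"gripper": 0.69},
    {"dx": -0.001,"dy": -0.012,"dz": 0.003,"ax": 0,"ay": 0,"az": 0,"gripper": 0.69},
  ],
)

```text
time: 8.35
eef_pos: [0.5687, -0.1905, 0.2674]
tcp_rot: [0.742, 0.658, -0.097, 0.087]
contact_force: [-1.4, 1.3, 0.0]
opening: 0.846
finger_force: 1.0
```

>>> jog_arm(
  increments=[
    {"dx": -0.001,"dy": -0.012,"dz": 0.003,"ax": 0,"ay": 0,"az": 0,"gripper": 0.69},
    {"dx": -0.001,"dy": -0.012,"dz": 0.003,"ax": 0,"ay": 0,"az": 0,"gripper": 0.69},
    {"dx": -0.001,"dy": -0.012,"dz": 0.003,"ax": 0,"ay": 0,"az": 0,"gripper": 0.69},
  ],
)

```text
time: 8.65
eef_pos: [0.5687, -0.192, 0.2678]
tcp_rot: [0.742, 0.658, -0.097, 0.087]
contact_force: [-1.0, 3.1, -0.8]
opening: 0.846
finger_force: 1.0
```

```bash
python3 - <<'E'
from h import *
inboom(B1)
c=cam('top')
for f in (c['frame'],):
    for r in (193,194,195,196): print(r,f[r,290:304].mean(1).astype(int))
E
```

```text
tcp in boom mm [-39.2921  19.3775   4.4439] open 0.845528215914234 F [3.0311 1.3776 0.0076] ff 0.9961973503232002 t 8.65
193 [47 33 19 22 25 15 19 13  7 34 78 92 83 71]
194 [ 42  29  17  15  18  22  22  15   7  75 132 125 123 119]
195 [ 36  23  20  16  22  18  20  15   5  99 143 143 140 137]
196 [ 37  19  19  20  20  15  18  10  24 117 160 149 141 142]
```

```bash
python3 - <<'E'
from h import *
c=cam('wrist');f=c['frame'];P=cloud(c);Bi=np.linalg.inv(B1);Q=(P@Bi[:3,:3].T+Bi[:3,3])*1000
for r in range(256,316,4): print(r,[(int(f[r,k].min()),*Q[r,k].round(0)) for k in (280,292,304)])
m=(abs(Q[...,2]-17.3)<1.5)&(abs(Q[...,1])<23)&(abs(Q[...,0]+50)<60);q=Q[m];print(len(q),np.percentile(q,[1,50,99],axis=0))
m=(abs(Q[...,2]-11.3)<1.5)&(abs(Q[...,1])<10)&(abs(Q[...,0])<100);q=Q[m];print(len(q),np.percentile(q,[1,50,99],axis=0))
np.savez('w7.npz',f=f,P=P,T=c['T'],K=c['camera_matrix'],dist=c['dist'])
t=cam('top');im=np.zeros((600,800,3),np.uint8);im[:300,:400]=cv2.resize(f,(400,300))
im[300:600,:400]=cv2.resize(f[220:330,220:367],(400,300),interpolation=cv2.INTER_CUBIC)
im[:280,400:800]=cv2.resize(t['frame'][175:210,280:330],(400,280),interpolation=cv2.INTER_CUBIC)
s=cam('scene');im[300:600,400:800]=cv2.resize(s['frame'][90:165,180:280],(400,300),interpolation=cv2.INTER_CUBIC)
cv2.imwrite('pics/c7.png',im)
E
```

```text
256 [(130, np.float64(-31.0), np.float64(6.0), np.float64(11.0)), (129, np.float64(-31.0), np.float64(1.0), np.float64(11.0)), (126, np.float64(-31.0), np.float64(-4.0), np.float64(12.0))]
260 [(129, np.float64(-33.0), np.float64(6.0), np.float64(11.0)), (130, np.float64(-34.0), np.float64(1.0), np.float64(11.0)), (126, np.float64(-33.0), np.float64(-5.0), np.float64(11.0))]
264 [(196, np.float64(-35.0), np.float64(6.0), np.float64(13.0)), (131, np.float64(-35.0), np.float64(1.0), np.float64(12.0)), (129, np.float64(-35.0), np.float64(-5.0), np.float64(12.0))]
268 [(216, np.float64(-37.0), np.float64(6.0), np.float64(12.0)), (153, np.float64(-38.0), np.float64(1.0), np.float64(11.0)), (128, np.float64(-37.0), np.float64(-5.0), np.float64(12.0))]
272 [(217, np.float64(-39.0), np.float64(6.0), np.float64(12.0)), (220, np.float64(-40.0), np.float64(0.0), np.float64(11.0)), (128, np.float64(-40.0), np.float64(-5.0), np.float64(11.0))]
276 [(217, np.float64(-41.0), np.float64(6.0), np.float64(12.0)), (220, np.float64(-41.0), np.float64(1.0), np.float64(12.0)), (214, np.float64(-42.0), np.
[... 1207 characters left out ...]
loat64(18.0)), (36, np.float64(-52.0), np.float64(1.0), np.float64(18.0)), (36, np.float64(-52.0), np.float64(-5.0), np.float64(18.0))]
308 [(42, np.float64(-54.0), np.float64(6.0), np.float64(18.0)), (38, np.float64(-54.0), np.float64(1.0), np.float64(19.0)), (37, np.float64(-55.0), np.float64(-5.0), np.float64(17.0))]
312 [(33, np.float64(-56.0), np.float64(6.0), np.float64(18.0)), (36, np.float64(-57.0), np.float64(1.0), np.float64(17.0)), (35, np.float64(-56.0), np.float64(-5.0), np.float64(19.0))]
2118 [[-64.8086 -20.4594  15.8716]
 [-54.5372   1.1447  17.4335]
 [-28.0189  22.4086  18.6958]]
14198 [[-48.6248  -9.7315  10.0965]
 [ 21.1208   0.1216  11.4811]
 [ 68.8244   9.8226  12.6922]]
```

View pics/c7.png

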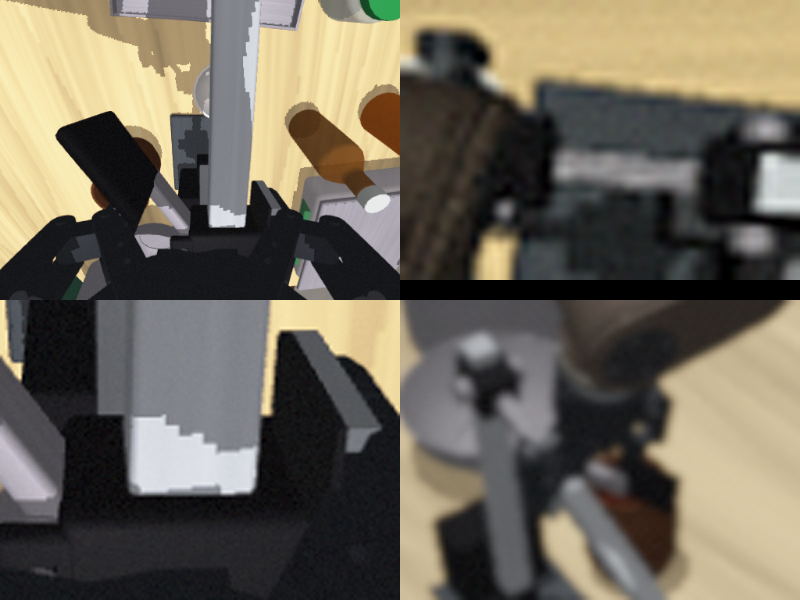

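>>> jog_arm(
  increments=[
    {"dx": -0.001,"dy": -0.01,"dz": 0.0025,"ax": 0,"ay": 0,"az": 0,"gripper": 0.69},
    {"dx": -0.001,"dy": -0.01,"dz": 0.0025,"ax": 0,"ay": 0,"az": 0,"gripper": 0.69},
    {"dx": -0.001,"dy": -0.01,"dz": 0.0025,"ax": 0,"ay": 0,"az": 0,"gripper": 0.69},
  ],
)

```text
time: 9.15
eef_pos: [0.5685, -0.193, 0.2681]
tcp_rot: [0.742, 0.658, -0.097, 0.087]
contact_force: [-1.1, 2.4, -0.3]
opening: 0.842
finger_force: 1.1
```

>>> jog_arm(
  increments=[
    {"dx": -0.001,"dy": -0.01,"dz": 0.0025,"ax": 0,"ay": 0,"az": 0,"gripper": 0.69},
    {"dx": -0.001,"dy": -0.01,"dz": 0.0025,"ax": 0,"ay": 0,"az": 0,"gripper": 0.69},
    {"dx": -0.001,"dy": -0.01,"dz": 0.0025,"ax": 0,"ay": 0,"az": 0,"gripper": 0.69},
  ],
)

```text
time: 9.45
eef_pos: [0.5684, -0.1943, 0.2684]
tcp_rot: [0.742, 0.658, -0.097, 0.087]
contact_force: [-1.3, 2.6, -1.0]
opening: 0.846
finger_force: 1.1
```

```bash
python3 - <<'E'
from h import *
inboom(B1)
c=cam('wrist');P=cloud(c);Bi=np.linalg.inv(B1);Q=(P@Bi[:3,:3].T+Bi[:3,3])*1000
m=(abs(Q[...,2]-14.5)<1.2)&(abs(Q[...,1])<10)&(abs(Q[...,0]+50)<30);print('shoulder',np.median(Q[m],axis=0),m.sum())
f=cam('top')['frame']
for r in (193,194,195,196): print(r,f[r,290:304].mean(1).astype(int))
E
```

```text
tcp in boom mm [-41.7238  19.3105   4.4498] open 0.8462761839158378 F [ 2.6252  1.5903 -0.3008] ff 1.0952060669660568 t 9.45
shoulder [-52.37     0.7847  14.6293] 195
193 [48 40 32 14 18 23 20 24 11 32 82 91 77 69]
194 [ 55  41  24  20  24  23  19  20   4  82 129 129 126 119]
195 [ 53  38  17  19  17  25  20  21   5  96 144 142 145 140]
196 [ 34  30  17  19  24  17  15  13  20 118 164 146 139 143]
```

>>> jog_arm(
  increments=[
    {"dx": -0.001,"dy": -0.01,"dz": 0.0025,"ax": 0,"ay": 0,"az": 0,"gripper": 0.69},
    {"dx": -0.001,"dy": -0.01,"dz": 0.0025,"ax": 0,"ay": 0,"az": 0,"gripper": 0.69},
    {"dx": -0.001,"dy": -0.01,"dz": 0.0025,"ax": 0,"ay": 0,"az": 0,"gripper": 0.69},
  ],
)

```text
time: 9.85
eef_pos: [0.5683, -0.1955, 0.2687]
tcp_rot: [0.742, 0.658, -0.097, 0.087]
contact_force: [-1.4, 3.4, -0.6]
opening: 0.846
finger_force: 1.1
```

>>> jog_arm(
  increments=[
    {"dx": -0.001,"dy": -0.01,"dz": 0.0025,"ax": 0,"ay": 0,"az": 0,"gripper": 0.69},
    {"dx": -0.001,"dy": -0.01,"dz": 0.0025,"ax": 0,"ay": 0,"az": 0,"gripper": 0.69},
    {"dx": -0.001,"dy": -0.01,"dz": 0.0025,"ax": 0,"ay": 0,"az": 0,"gripper": 0.69},
  ],
)

```text
time: 10.15
eef_pos: [0.5682, -0.1968, 0.2691]
tcp_rot: [0.742, 0.658, -0.097, 0.087]
contact_force: [-0.6, 1.8, -0.1]
opening: 0.847
finger_force: 1.0
```

```bash
python3 - <<'E'
from h import *
inboom(B1)
c=cam('wrist');P=cloud(c);Bi=np.linalg.inv(B1);Q=(P@Bi[:3,:3].T+Bi[:3,3])*1000
m=(abs(Q[...,2]-14.5)<1.2)&(abs(Q[...,1])<10)&(abs(Q[...,0]+50)<30);print('shoulder',np.median(Q[m],axis=0),m.sum())
f=cam('top')['frame']
for r in (193,194,195,196): print(r,f[r,290:304].mean(1).astype(int))
E
```

```text
tcp in boom mm [-44.2691  19.2469   4.4134] open 0.8474605785776655 F [1.7304 0.8237 0.3368] ff 1.048433817923069 t 10.15
shoulder [-54.8894  -0.2175  14.7421] 186
193 [56 50 39 28 21 22 17 16 18 16 66 91 81 71]
194 [ 57  46  38  25  22  21  19  24  17  53 109 131 127 116]
195 [ 56  37  32  23  12  25  24  18   7  65 125 143 138 143]
196 [ 63  55  25  17  15  21  14  16  10 100 158 147 143 143]
```

```bash
python3 - <<'E'
from h import *
a=np.load('top0.npz')['f'];b=np.load('t6.npz')['f'];c0=cam('top');c=c0['frame']
for n,f in(('0',a),('t6',b),('now',c)):
    for r in range(192,200): print(n,r,f[r,278 if n=='0' else 290:308].mean(1).astype(int))
d=np.load('top0.npz')
# project predicted points: collar end top corner, end face bottom, now; using B1 with end at -84.9
def proj(B,b):
    p=B[:3,:3]@np.array(b)+B[:3,3];T=np.linalg.inv(d['T']);q=T[:3,:3]@p+T[:3,3];q=np.array([q[0],-q[1],-q[2]])
    return cv2.projectPoints(q.reshape(1,1,3),np.zeros(3),np.zeros(3),d['K'],d['dist'])[0].ravel()
for z in(17,11,0,-17): print(z,'init',proj(B0,[0,0,z/1e3]),'now',proj(B1,[-.0849,0,z/1e3]))
for x in (-50,-56,-60,-66,-70,-76): print('ring top at B0 x',x,proj(B0,[x/1e3,0,.011]))
E
```

```text
0 192 [  6  18  19  54  93 149 173 165 171 175 164 153 145 131 117 117 160 135  39  56  56  52  67  68  73  68  71  74  71  72]
0 193 [ 21  22   6  64 123 138 130 131 134 138 139 134 140 133 125 121 142 141 128 102  42  41  82  92  85  74  57  61  68  65]
0 194 [ 12  23  10  74 134 145 134 135 136 141 137 134 135 138 138 140 142 144 148 120  38  79 129 129 124 116 115 123 131 118]
0 195 [ 22  25   6  39  97 138 145 123 105 130 133 141 155 151 147 138 143 143 146 112  22  95 145 147 143 143 145 149 146 145]
0 196 [ 23  21  14   0 108 175 168 152 159 163 155 147 141 122 119 124 119 103 127  92  17 116 162 156 142 146 147 145 147 142]
0 197 [ 20  19   7   0 133 197 184 181 185 174 157 149 126 118 161 193 143  67  78  70  18  77 114  98  92 105 113 115 123 125]
0 198 [ 11  13   8  13 126 188 184 174 171 160 151 134 124 154 201 212 169  67  68  71  46  49  64  65  59  68  74  70  69  74]
0 199 [ 16  19  23  60 129 170 165 147 127 119 122 123 160 207 203 203 159  68  66  73  66  70  72  76  73  80  76  53  32  31]
t6 192 [23 23 23 24 21 21  3 24 43 59 61 70 74 69 71 69 69 68]
t6 193 [20 24
[... 837 characters left out ...]
101 158 148 139 144 138 141 140 142]
now 197 [ 56  43  12  15  21  22  17  16   9  72 110 100  93  93 103 115 122 125]
now 198 [43 29 15 16 19 19 15 26 10 10 49 61 66 62 73 68 64 70]
now 199 [36 25 14 17 16 23 19 21 10 12 51 71 76 70 74 52 29 24]
17 init [281.5933 192.4383] now [299.6607 194.2473]
11 init [281.8938 192.5799] now [299.9079 194.3847]
0 init [282.4399 192.8373] now [300.3572 194.6343]
-17 init [283.272  193.2295] now [301.0415 195.0146]
ring top at B0 x -50 [294.6537 193.8582]
ring top at B0 x -56 [296.1961 194.0127]
ring top at B0 x -60 [297.2258 194.1159]
ring top at B0 x -66 [298.7723 194.2709]
ring top at B0 x -70 [299.8046 194.3743]
ring top at B0 x -76 [301.3551 194.5297]
```

>>> jog_arm(
  increments=[
    {"dx": -0.001,"dy": -0.01,"dz": 0.0025,"ax": 0,"ay": 0,"az": 0,"gripper": 0.69},
    {"dx": -0.001,"dy": -0.01,"dz": 0.0025,"ax": 0,"ay": 0,"az": 0,"gripper": 0.69},
    {"dx": -0.001,"dy": -0.01,"dz": 0.0025,"ax": 0,"ay": 0,"az": 0,"gripper": 0.69},
  ],
)

```text
time: 10.6
eef_pos: [0.5681, -0.1979, 0.2694]
tcp_rot: [0.742, 0.658, -0.097, 0.087]
contact_force: [-1.0, 2.3, -0.3]
opening: 0.847
finger_force: 1.1
```

```bash
cat > m.py <<'E'
from h import *
inboom(B1)
c=cam('wrist');P=cloud(c);Bi=np.linalg.inv(B1);Q=(P@Bi[:3,:3].T+Bi[:3,3])*1000
m=(abs(Q[...,2]-14.5)<1.2)&(abs(Q[...,1])<10)&(abs(Q[...,0]+50)<30);print('shoulder',np.median(Q[m],axis=0),m.sum())
f=cam('top')['frame']
for r in range(191,200): print(r,f[r,290:304].mean(1).astype(int))
inboom(B1)
E
python3 m.py
```

```text
tcp in boom mm [-45.4691  19.1993   4.4227] open 0.847444748766697 F [2.2022 1.2944 0.3084] ff 1.0810200870037079 t 10.6
shoulder [-56.1091   0.0953  14.6722] 200
191 [41 40 52 43 31 17 23 18 19 15 10 47 71 71]
192 [43 58 50 39 21 18 22 21 12 10  4 46 75 73]
193 [45 56 51 42 24 17 23 17 21 22 50 80 84 72]
194 [ 53  54  42  25  17  23  17  22  17  20  88 128 123 120]
195 [ 57  47  43  32  21  18  19  15  23  36 106 141 141 140]
196 [ 53  47  38  19  14  25  23  12  14  75 139 149 143 143]
197 [ 67  57  29  17  17  18  14  21  20  55  93  98  93 100]
198 [54 50 21  6 17 16 19 24  6  2 38 57 59 65]
199 [44 33 14 17 23 15 20 16 10  1 53 74 73 75]
tcp in boom mm [-45.4635  19.2131   4.432 ] open 0.8466400055617119 F [ 2.713   2.2276 -0.8204] ff 1.032811850309372 t 10.7
```

>>> jog_arm(
  increments=[
    {"dx": 0.003,"dy": 0.025,"dz": -0.007,"ax": 0,"ay": 0,"az": 0,"gripper": 0.69},
    {"dx": 0.006,"dy": 0.05,"dz": -0.013,"ax": 0,"ay": 0,"az": 0,"gripper": 0.69},
    {"dx": 0.009,"dy": 0.075,"dz": -0.02,"ax": 0,"ay": 0,"az": 0,"gripper": 0.69},
    {"dx": 0.012,"dy": 0.099,"dz": -0.027,"ax": 0,"ay": 0,"az": 0,"gripper": 0.69},
    {"dx": 0.012,"dy": 0.099,"dz": -0.027,"ax": 0,"ay": 0,"az": 0,"gripper": 0.69},
  ],
)

```text
time: 11.2
eef_pos: [0.5699, -0.1853, 0.2661]
tcp_rot: [0.742, 0.658, -0.097, 0.087]
contact_force: [1.4, 2.6, -0.9]
opening: 0.849
finger_force: 1.4
```

```bash
python3 m.py
```

```text
tcp in boom mm [-32.28    18.9477   4.528 ] open 0.8493145643890263 F [ 2.9208 -1.1141 -0.193 ] ff 1.3558326289057732 t 11.2
shoulder [-42.8781  -0.1284  14.6905] 197
191 [23 21 15 19 18 16 15 20 53 76 72 72 68 72]
192 [29 27 30 18 22 20 13 21 38 55 59 71 66 70]
193 [19 21 24 21 23 16 60 77 41 35 80 95 78 74]
194 [ 19  19  24  16  21   9  68  97  42  78 128 127 120 122]
195 [ 14  15  16  16  24  13  87 101  23  99 141 143 139 140]
196 [ 20  16  21  21  18  13  81  82  27 115 165 150 143 143]
197 [ 19  21  16  19  18  18  36  44  22  70 110  99  94 103]
198 [17 16 20 19 22  8  0 48 53 48 62 66 59 62]
199 [10 10 19 19 25 13 16 54 70 68 71 74 74 75]
tcp in boom mm [-32.6275  18.946    4.5417] open 0.8443903523874066 F [ 2.4534 -1.3347 -0.8993] ff 1.335056684911251 t 11.3
```

>>> jog_arm(
  increments=[
    {"dx": -0.002,"dy": -0.02,"dz": 0.005,"ax": 0,"ay": 0,"az": 0,"gripper": 0.69},
    {"dx": -0.005,"dy": -0.04,"dz": 0.01,"ax": 0,"ay": 0,"az": 0,"gripper": 0.69},
    {"dx": -0.007,"dy": -0.057,"dz": 0.015,"ax": 0,"ay": 0,"az": 0,"gripper": 0.69},
    {"dx": -0.007,"dy": -0.057,"dz": 0.015,"ax": 0,"ay": 0,"az": 0,"gripper": 0.69},
    {"dx": -0.007,"dy": -0.057,"dz": 0.015,"ax": 0,"ay": 0,"az": 0,"gripper": 0.69},
  ],
)

```text
time: 11.8
eef_pos: [0.5688, -0.1932, 0.2682]
tcp_rot: [0.742, 0.657, -0.097, 0.087]
contact_force: [0.3, 1.7, 0.2]
opening: 0.845
finger_force: 0.9
```

```bash
python3 m.py
```

```text
tcp in boom mm [-40.6072  19.094    4.4875] open 0.8445106139099685 F [ 1.6241 -0.1349  0.6892] ff 0.9143844433128834 t 11.8
shoulder [-51.2563   0.2744  14.6913] 184
191 [58 40 33 26 23 17 24 22 19  2 47 73 70 69]
192 [50 38 23 18 19 23 19 16 17 15 54 70 74 68]
193 [54 38 21 12 15 18 19 19 11 31 77 91 82 71]
194 [ 54  43  15  18  17  21  18  13   1  78 126 126 123 118]
195 [ 36  29  22  18  23  20  21   8  11  95 142 140 138 143]
196 [ 40  15  16  24  17  17  20  11  17 118 163 148 142 141]
197 [ 42  16  17  15  17  15  27  15  11  72 109 101  93  96]
198 [33 18 13 12 19 21 20 10  8 39 64 61 62 67]
199 [17 18  6 20 15 16 17 18 11 49 76 77 72 72]
tcp in boom mm [-40.4068  19.1256   4.5   ] open 0.842096590036798 F [ 1.7831 -0.6125  1.3543] ff 0.9194977954030037 t 11.9
```

>>> jog_arm(
  force=40,
  increments=[
    {"dx": 0.013,"dy": -0.0016,"dz": 0,"ax": 0,"ay": 0,"az": 0,"gripper": 0.59},
    {"dx": 0.026,"dy": -0.003,"dz": 0,"ax": 0,"ay": 0,"az": 0,"gripper": 0.48},
    {"dx": 0.039,"dy": -0.005,"dz": 0,"ax": 0,"ay": 0,"az": 0,"gripper": 0.38},
    {"dx": 0.052,"dy": -0.006,"dz": 0,"ax": 0,"ay": 0,"az": 0,"gripper": 0.27},
    {"dx": 0.065,"dy": -0.008,"dz": 0,"ax": 0,"ay": 0,"az": 0,"gripper": 0.16},
    {"dx": 0.078,"dy": -0.009,"dz": 0,"ax": 0,"ay": 0,"az": 0,"gripper": 0.05},
    {"dx": 0.09,"dy": -0.011,"dz": 0,"ax": 0,"ay": 0,"az": 0,"gripper": -0.05},
    {"dx": 0.1,"dy": -0.012,"dz": 0,"ax": 0,"ay": 0,"az": 0,"gripper": -0.12},
    {"dx": 0.1,"dy": -0.012,"dz": 0,"ax": 0,"ay": 0,"az": 0,"gripper": -0.14},
    {"dx": 0.1,"dy": -0.012,"dz": 0,"ax": 0,"ay": 0,"az": 0,"gripper": -0.14},
  ],
)

```text
time: 12.9
eef_pos: [0.58, -0.1941, 0.2675]
tcp_rot: [0.742, 0.658, -0.098, 0.086]
contact_force: [-3.9, 2.6, 1.8]
opening: 0.428
finger_force: 3.5
```

```bash
python3 m.py
```

```text
tcp in boom mm [-39.9232   7.9045   3.983 ] open 0.4275769825237581 F [1.5409 4.2237 2.2579] ff 3.4616070985794067 t 12.9
shoulder [-50.576   -0.0641  14.6959] 196
191 [50 45 16 16 18 11 18 18 15 20 55 73 72 70]
192 [42 27 26 15 18 17 27 19 16 21 54 70 73 68]
193 [42 22 19 18 15 15 19 22 10 28 78 89 80 71]
194 [ 46  18  18  24  16  14  18  15  15  85 127 130 122 118]
195 [ 39   9  15  18  24  20  23  11   9  98 144 140 139 141]
196 [ 21  22  16  21  20  18  20  15  17 121 164 148 140 143]
197 [ 21  24  26  19  16  20  18  15  16  76 111  99  92 101]
198 [20 19 21 18 18 23 15 13 11 43 67 61 61 65]
199 [16 18  4 11 18 20 18  9 16 57 77 72 76 71]
tcp in boom mm [-39.9287   7.8899   3.9692] open 0.4333590105370535 F [1.887  5.131  2.9427] ff 3.444180004298687 t 13.0
```

>>> jog_arm(
  force=40,
  increments=[
    {"dx": 0.008,"dy": -0.001,"dz": 0,"ax": 0,"ay": 0,"az": 0,"gripper": -0.25},
    {"dx": 0.008,"dy": -0.001,"dz": 0,"ax": 0,"ay": 0,"az": 0,"gripper": -0.5},
    {"dx": 0.008,"dy": -0.001,"dz": 0,"ax": 0,"ay": 0,"az": 0,"gripper": -1},
    {"dx": 0.008,"dy": -0.001,"dz": 0,"ax": 0,"ay": 0,"az": 0,"gripper": -1},
    {"dx": 0.008,"dy": -0.001,"dz": 0,"ax": 0,"ay": 0,"az": 0,"gripper": -1},
    {"dx": 0.008,"dy": -0.001,"dz": 0,"ax": 0,"ay": 0,"az": 0,"gripper": -1},
    {"dx": 0.008,"dy": -0.001,"dz": 0,"ax": 0,"ay": 0,"az": 0,"gripper": -1},
    {"dx": 0.008,"dy": -0.001,"dz": 0,"ax": 0,"ay": 0,"az": 0,"gripper": -1},
  ],
)

```text
time: 13.8
eef_pos: [0.5799, -0.194, 0.2677]
tcp_rot: [0.742, 0.657, -0.099, 0.085]
contact_force: [-7.5, 4.8, 4.8]
opening: 0.401
finger_force: 43.9
```

```bash
python3 m.py; python3 - <<'E'
from h import *
c=cam('wrist');cv2.imwrite('pics/w9.png',c['frame'])
P=cloud(c);Bi=np.linalg.inv(B1);Q=(P@Bi[:3,:3].T+Bi[:3,3])*1000
m=(abs(Q[...,2]-42)<3)&(Q[...,1]>5)&(Q[...,1]<60)&(Q[...,0]>-30)&(Q[...,0]<40);q=Q[m]
print(len(q),np.percentile(q,[2,50,98],axis=0)); v=np.linalg.svd(q[:,:2]-q[:,:2].mean(0),full_matrices=False)[2][0];print(np.arctan(v[1]/v[0]))
E
```

```text
tcp in boom mm [-39.8935   7.9267   4.2057] open 0.4009211327396019 F [2.5002 7.9786 5.6774] ff 43.86605054140091 t 13.8
shoulder [-50.5564  -0.0337  14.7014] 198
191 [56 40 21 17 23 18 16 23 12 17 60 73 72 72]
192 [41 29 17 17 20 18 21 24 13 19 55 75 71 65]
193 [38 21 13 15 13 15 21  8  6 35 80 95 81 68]
194 [ 44  17  15  19  19  19  23  19  12  79 129 129 122 119]
195 [ 37  18  24  17  18  20  18  16  11  94 146 140 142 140]
196 [ 20  14  17  17  21  19  16  13  16 115 163 148 141 145]
197 [ 24  22  28  23  17  18  18  13  17  74 112  94  86 100]
198 [13 21 24 11 13 19 24 17 12 39 63 62 61 63]
199 [25 19 18 19 18 24 22  8 17 51 74 77 71 79]
tcp in boom mm [-39.9157   7.9445   4.1818] open 0.4005457059286916 F [2.1163 8.6347 5.4269] ff 43.865889832377434 t 13.9
4315 [[-28.2467  16.3197  39.3685]
 [  2.9     20.2137  42.0594]
 [ 26.2339  57.0028  44.0584]]
-0.44887197161821024
```

View pics/w9.png

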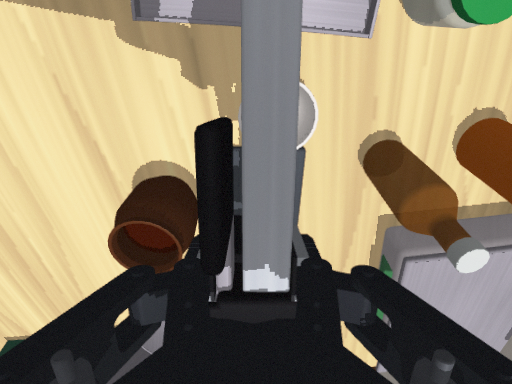

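```bash
python3 - <<'E'
from h import *
c=cam('wrist');P=cloud(c);Bi=np.linalg.inv(B1);Q=(P@Bi[:3,:3].T+Bi[:3,3])*1000
m=(abs(Q[...,2]-42)<2)&(Q[...,1]>12)&(Q[...,1]<30)&(Q[...,0]>-20)&(Q[...,0]<30);q=Q[m]
a=np.polyfit(q[:,0],q[:,1],1);print(len(q),a,np.percentile(q[:,1],[2,98]))
if abs(a[0])<.06: print(job.sign_off())
E
```

```text
3540 [-0.0073 19.9239] [16.4787 23.6625]
the job is handed in; nothing more can be done
None
```

The job is handed in and the verdict was not shown. The lever is shut, about 0.01 rad from home. The gripper holds tube and lever with about 44 N. By the top camera the collar end is within about 2 mm of the ring; contact gave no usable force signal. While finding the mark, I pushed the boom about 5 mm past the ring and then brought it back.

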